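Check a probe pocket's depth with a marked gauge rod and set the status lever

ROBOT

A 6-joint arm with a two-finger parallel gripper is mounted at the origin on the work surface. World frame = base frame: x ahead of the robot, y to its left, z up, the work surface at z = 0. Lengths are in m, angles in rad, forces in N, time in s.
With the tool pointing down it reaches from about 0.3 to 0.85 m from the base axis. Payload 4.2 kg.
Tool frame: the origin (TCP) lies midway between the tips of the shut fingers; the grasp point (between the pads) lies 19 mm behind it; y points along the fingers, z is the direction in which the jaws open and shut, and the axes are right-handed (so a half turn about y gives the same grasp; the last joint's range is limited). The gripper opens to 91 mm and grips with 3 to 60 N. Pads are 32 mm wide; open, the fingers measure 118 mm over their backs; the gripper's body (76 mm by 178 mm) begins 60 mm behind the grasp point.
Start: joints at [-1.177, 0.32, 1.565, -0, 1.257, -0.02], TCP at [0.231, -0.526, 0.214] pointing down, gripper open.
Joint ranges: [-3.11, 3.11], [-0.84, 2.01], [0.21, 2.61], [-1.34, 4.49], [0.05, 2.63], [-2.56, 2.56]. Speed limits (rad/s): [2.57, 2.57, 3.14, 3.14, 3.14, 3.14].

INTERFACE

Orientations are given as a 3x3 rotation matrix whose columns are the frame's x, y, z axes.
In Python, from station import status, imaging, finish_job, look_for, masks_of gives the robot as it stands. The module is installed in compiled form; this text tells all that it offers.
- The arm moves only by the tool arm_command, never from a script. Its argument "motion" is a list of rows, each an object with "offset": the shift along the tool's x, y, z in units of 200 mm (1.0 is 200 mm), a list of three; "roll": the turn about the tool's y in units of pi rad (1.0 is pi rad); "claw": the finger opening in mm, from 0 to 91.2. A call has exactly 10 rows; each row is the pose to reach, as a shift and turn from the pose commanded when the call began, along the tool's axes at that moment, turning the shorter way round; what a row does not reach only later rows make up. A row lasts 1/12 s, in which the tool goes at most 41.7 mm and 7.16 degrees, less where a joint would pass 70% of its speed; a pose out of reach is approached as far as the arm can. A call with a number of a shift or a turn outside -1 to 1 is refused whole. A call with a gripper value outside its range is refused whole. The fingers move at their own pace and stop on an object; "newtons" is the grip in N (left out, the last holds). Time passes only in rows, so rows that repeat a pose let the fingers close, or fill a call up. It gives the time, the measured TCP pose, the force and the opening at its end, in the units of the state.
- status.get_state(): the state, without advancing time (a new reading comes with each control period).
- imaging.camera(name): name is "side" or "top"; returns (picture, depth): 400x640x3 uint8, red, green, blue; 400x640 float32, m along the optical axis (not along the pixel's ray), 0 where there is no reading.
- imaging.camera_info(name): a dict with "fx", "fy", "cx", "cy" (pixels), "camera_from_world" (4x4, takes a point from world to camera coordinates). Camera axes: x right, y down, z forward; pixel columns grow to the right and rows downward; lengths in m; the calibration is good to about 2 mm. A picture is of the moment at which its call begins. camera_info takes no time and is no camera call.
- finish_job(): hands the job in, once; it reports no verdict.
Trained networks look in the newest picture that a camera, given by its name, has taken for a name from the list of things; names that differ only in an ending like _2 or _b are one class to them, and where a whole thing is asked for, a point or a joint stands for the part that bears it (a point fixed in the world has none). Each returns a list of dicts, best first, with "confidence" (0 to 1); they miss things now and then, are a little off and sometimes report something else, mostly with a low value. They report only what shows in the picture. A call takes as long as a camera call. They do not tell look-alikes from the thing itself.
- look_for(camera, label): "box" ([left, top, width, height] in pixels, round what is visible of it).
- masks_of(camera, label): "mask" (400x640 bool, what is visible of it) and "box" ([left, top, width, height] in pixels, round what is visible of it).
The state is a dict: "time_s": time; "qpos": joint angles; "joint_vel": joint speeds; "tau": joint torques, N m; "tool_pos": TCP position; "eef_rot": TCP orientation; "contact_force": force on the tool from outside, world axes, zero at the start; "wrist_torque": the same for the moment, N m; "opening": finger opening in m.
Only numpy, scipy, OpenCV 4.12 (cv2) and the standard library are available. Lean on these libraries where they do the work, as an engineer would, in place of code of your own. Each camera call takes 0.05 s, during which the arm holds its last target. There are 200 camera calls.

TASK

Take the gauge rod from its holder and push it straight down into the pocket of the aluminium block, past the rubber lips that grip it, until it stops on the bottom, and leave it standing there. Then read it at the rim: if the red band has sunk completely into the pocket, swing the status lever all the way over to the green plate; if any red still shows above the rim, swing it all the way to the red plate. Leave the other things on the bench where they are.

Things in the scene. Friction and masses are not known exactly. Their poses are not given: they have to be found in the camera images.
- gauge: Loose gauge rod, 165 mm long, 85 to 170 g, upright in its holder, tip down. White shaft 18 mm in diameter, 120 mm long, with a red band 58 to 68 mm above the tip; the lowest 10 mm taper to 10 mm. On top a blue round grip, 28 mm in diameter, 45 mm high (120 to 165 mm above the tip). Origin: centre of the tip; z runs up the rod.
- gauge_tip (a point): Centre of the gauge rod's lower end (same point as its origin).
- gauge_mark (a point): Point on the rod's axis at the upper edge of the red band, 68 mm above the tip.
- holder: Fixed grey plastic holder, 80 x 80 x 50 mm high, in which the rod stands at the start: a hole 22 mm in diameter and 45 mm deep at its centre. Origin: centre of its underside; z up.
- block: Fixed aluminium block, 110 mm cube, with one vertical round blind pocket, 24 mm in diameter, in the centre of its top, ringed by a flat black rubber collar under 1 mm high. The pocket is 45 to 90 mm deep, different at each start: only the rod shows how deep. Origin: centre of its underside; z up.
- pocket_rim (a point): Centre of the pocket's mouth, level with the block's top, 110 mm above the table. Three sprung rubber lips 10 mm below it grip the rod: it does not sink by its own weight, and pushing it in takes about 3 to 8 N all the way. The bottom is solid: there the force climbs steeply. The rod stays where it is left.
- flag_base: Fixed base of the status lever: white housing 70 x 50 x 25 mm high, with a red plate (45 x 70 x 6 mm) on its -x side and a green plate of the same size on its +x side, centres 60 mm from the origin. Origin: centre of the underside; z up. The lever's hinge lies along y, 22 mm above the origin.
- flag (a joint): Angle of the status lever in rad: 0 leaning fully towards the red plate (the base's -x), 1.2 leaning fully towards the green plate (the base's +x), 0.6 upright. It starts near upright, needs about 1 N at the tip and stays where it is left. Lever: steel rod 10 mm thick, 90 mm from hinge to a black ball of 26 mm diameter.
- flag_tip (a point): Centre of the black ball at the end of the status lever.
- dish: Bystander: clear petri dish 94 mm across, 14 mm high, blue spot inside. Origin: centre of the underside.
- sensor: Bystander: white sensor carrier 60 x 80 x 12 mm with a red and a blue clip, 26 mm high over all. Origin: centre of the underside.
- beaker: Bystander: glass beaker, 72 mm across, 90 mm high. Origin: centre of the underside.
- reagent: Bystander: amber bottle, 64 mm across, 140 mm high. Origin: centre of the underside.
- tipbox: Bystander: blue pipette-tip box 120 x 85 x 60 mm. Origin: centre of the underside.
- jar: Bystander: white jar, 60 mm across, 70 mm high. Origin: centre of the underside.
Not all that is in view belongs to the job. What is shaped like the gauge but brown, turquoise or yellow is not meant.

How it is judged:
On the way, in this order (a step that is already met when the one before it is completed fails the run):
1. the gauge rod is pushed down to the bottom of the pocket (distance between gauge_tip and stop_c0 below 0.0085 m and horizontal distance between gauge_tip and pocket_rim below 0.006 m and angle between gauge's own z axis and vertical below 0.15 rad), for 0.2 s.
2. the status lever is swung over to the side that the reading calls for (all of step 1 and ((z of gauge_mark in the frame of block below 0.114 m and value of joint flag above 0.95 rad) or (z of gauge_mark in the frame of block above 0.106 m and value of joint flag below 0.25 rad))), for 0.2 s.
At the end, for the whole second after the job is handed in: Rod at rest in the pocket: tip within 3 mm of the bottom, under 6 mm off axis, tilt under 0.15 rad. Lever above 0.95 rad (green) if the band's upper edge is below the rim, under 0.25 rad (red) if above; within 4 mm of the rim either is accepted (all of step 2 and linear speed of gauge below 0.02 m/s); the robot touches nothing.
It fails at once if a bystander is shifted by more than 30 mm or tipped over (distance of any of dish, sensor, beaker, reagent, tipbox, jar from where it was at the start of the episode above 0.03 m or angle between any of dish, sensor, beaker, reagent, tipbox, jar's own z axis and vertical above 0.5 rad).
It also fails if it takes over 56 s, if anything falls off the work surface, if the arm or the gripper's body presses on something with over 40 N, if the wrist force passes 120 N, or if a joint passes its speed limit or range.

## Working session

There is one attempt and no reset: what is moved stays moved. The work goes in short steps, Python scripts to look and compute and a tool call to move; the robot and the scene stay as the last step left them, time stands still between calls to the robot, and variables do not carry over. Pictures are saved under pics/ and viewed, about 8 in all and at most 12, crops included, and the job is handed in when it is done.

Besides the shell and the picture viewer there is one more tool, called after "Emit:" by a JSON object that holds its "name" and its "arguments". arm_command: Moves the arm, as the interface text tells. Shifts and turns lie within -1 to 1; 1 stands for 200 mm of shift or pi rad of turn. Its arguments: {"type":"object","properties":{"motion":{"type":"array"},"newtons":{"type":"number"}},"required":["motion"]}

```bash
mkdir -p pics; cat > h.py <<'E'
import numpy as np, cv2
from station import status, imaging, finish_job, look_for, masks_of
def world(name,u,v,d):
    c=imaging.camera_info(name); T=np.linalg.inv(c["camera_from_world"])
    u,v,d=map(np.asarray,(u,v,d))
    p=np.stack([(u-c["cx"])/c["fx"]*d,(v-c["cy"])/c["fy"]*d,d,np.ones_like(d)],-1)
    return (p@T.T)[...,:3]
def pix(name,p):
    c=imaging.camera_info(name); q=c["camera_from_world"]@np.r_[p,1]
    return q[0]/q[2]*c["fx"]+c["cx"], q[1]/q[2]*c["fy"]+c["cy"], q[2]
def save(img,fn): cv2.imwrite("pics/"+fn,img[...,::-1])
E
python3 - <<'E'
from h import *
np.set_printoptions(precision=4,suppress=True)
ims=[]
for n in("side","top"):
    im,d=imaging.camera(n); ims.append(im); np.save(n+"_d.npy",d)
    for l in("gauge","holder","block","flag_base","flag"):
        for r in masks_of(n,l)[:3]:
            m=r["mask"]&(d>0)
            if m.sum()<5: continue
            v,u=np.nonzero(m); w=world(n,u,v,d[m])
            zt=np.percentile(w[:,2],95); t=w[w[:,2]>zt-.006]
            print(n,l,round(r["confidence"],2),r["box"],"topz",zt.round(3),"topmid",((t.min(0)+t.max(0))/2)[:2],"med",np.median(t,0)[:2],"min",w.min(0),"max",w.max(0))
save(np.vstack(ims)[:, :],"a.png")
s=status.get_state();print(s["tool_pos"],s["eef_rot"],s["contact_force"],s["time_s"])
E
python3 -c "
import cv2;a=cv2.imread('pics/a.png');print(a.shape)
cv2.imwrite('pics/s.png',a[:400]);cv2.imwrite('pics/t.png',a[400:])"
```

```text
side gauge 0.87 [370.3, 123.3, 9.9, 37.5] topz 0.172 topmid [ 0.4875 -0.2593] med [ 0.4887 -0.2582] min [ 0.4743 -0.4535  0.0002] max [ 0.5381 -0.2444  0.1753]
side gauge 0.82 [381.5, 102.2, 13.3, 50.4] topz 0.167 topmid [ 0.4696 -0.3622] med [ 0.4696 -0.3601] min [ 0.4562 -0.5903 -0.0036] max [ 0.5159 -0.3478  0.1694]
side gauge 0.78 [356.0, 102.0, 8.6, 43.7] topz 0.166 topmid [ 0.5511 -0.3592] med [ 0.5515 -0.355 ] min [ 0.5375 -0.5025 -0.0003] max [ 0.5891 -0.343   0.1688]
side holder 0.75 [352.5, 153.7, 41.4, 31.8] topz 0.053 topmid [ 0.4874 -0.2553] med [ 0.481  -0.2539] min [ 0.4338 -0.3635 -0.0031] max [ 0.5485 -0.2066  0.0796]
side holder 0.24 [286.8, 304.5, 12.6, 22.4] topz 0.125 topmid [0.5189 0.2853] med [0.5187 0.2863] min [0.5075 0.2531 0.0241] max [0.5393 0.2975 0.1271]
side block 0.97 [283.8, 205.0, 58.8, 73.9] topz 0.113 topmid [0.5515 0.0606] med [0.5519 0.0651] min [ 0.4785 -0.0139 -0.0006] max [0.6296 0.1368 0.1159]
side block 0.59 [369.6, 122.3, 9.6, 42.0] topz 0.172 topmid [ 0.4875 -0.2595] med [ 0.4885 -0.259 ] min [ 0.4738 -0.4567 -0.0017] max [ 0.5391 -0.2444 
[... 720 characters left out ...]
[ 0.7664 -0.1122] min [ 0.727  -0.145  -0.0044] max [ 0.799  -0.0757  0.1001]
top holder 0.57 [385.0, 207.2, 33.3, 36.0] topz 0.056 topmid [ 0.4868 -0.26  ] med [ 0.4812 -0.2508] min [ 0.4362 -0.3067 -0.0015] max [ 0.5353 -0.2099  0.0608]
top block 0.67 [271.4, 173.2, 51.1, 58.4] topz 0.115 topmid [0.5546 0.0578] med [0.5549 0.0589] min [ 0.4794 -0.0163 -0.0074] max [0.6496 0.1297 0.1208]
top flag_base 0.73 [203.8, 187.6, 43.6, 56.3] topz 0.114 topmid [0.5208 0.2819] med [0.5196 0.2806] min [ 0.4381  0.215  -0.0111] max [0.6108 0.352  0.1305]
[ 0.2312 -0.5265  0.214 ] [[-0.9156  0.      0.4021]
 [-0.4021 -0.0001 -0.9156]
 [ 0.     -1.      0.0001]] [-0.9601  0.4606  0.5769] 0.6
(800, 640, 3)
```

View pics/s.png

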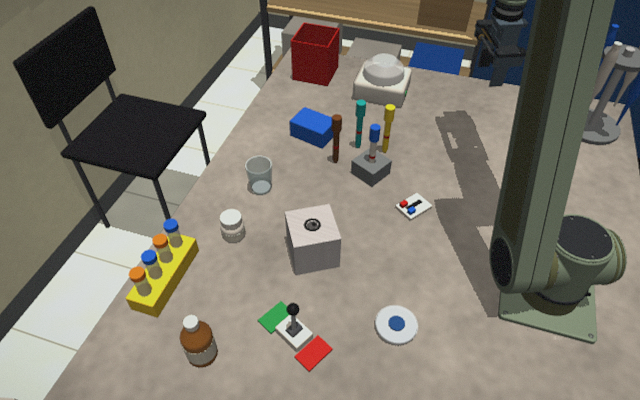

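View pics/t.png

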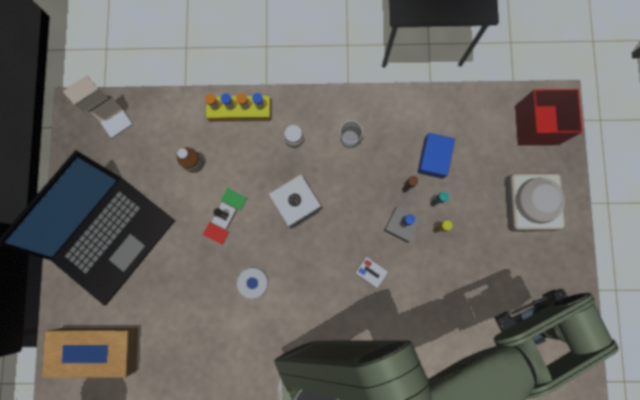

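The side view shows the blue-topped gauge at (375,135) in its holder (370,165). The brown, turquoise and yellow decoys stand around it. The block's pocket is at (312,224) and the lever ball at (293,309), with green up-left and red down-right. The top view agrees: gauge (408,220), pocket (295,200), lever (222,213). Next I'll measure these more precisely.

```bash
cat > m.py <<'E'
from h import *
from scipy.optimize import least_squares
np.set_printoptions(precision=4,suppress=True)
def ray(n,u,v,z):
    a=world(n,u,v,1.0);c=np.linalg.inv(imaging.camera_info(n)["camera_from_world"])[:3,3]
    return c+(a-c)*(z-c[2])/(a[2]-c[2])
R=np.array([[-.9156,0,.4021],[-.4021,0,-.9156],[0,-1,0]])
for n in("side","top"):
    im,d=imaging.camera(n); hsv=cv2.cvtColor(im,cv2.COLOR_RGB2HSV)
    V,U=np.mgrid[:400,:640]; w=world(n,U,V,d)
    near=lambda p,r:(np.hypot(w[...,0]-p[0],w[...,1]-p[1])<r)&(d>0)
    m=near((.4875,-.259),.035)&(w[...,2]>.12)&(abs(hsv[...,0].astype(int)-110)<15)&(hsv[...,1]>100)
    t=m&(w[...,2]>.164)
    print(n,"grip",m.sum(),"rng",w[m].min(0),w[m].max(0),"top",w[t].mean(0),t.sum())
    # brown
    m=near((.6,-.28),.05)&(w[...,2]>.13); print(" brown",w[m].mean(0) if m.any() else 0)
    # pocket: dark pixels around pocket
    pu,pv,_=pix(n,[.553,.06,.11]); dark=(im.max(2)<70)&(np.hypot(U-pu,V-pv)<14)
    v,u=np.nonzero(dark); 
    (eu,ev),ax,_=cv2.fitEllipse(cv2.convexHull(np.c_[u,v].astype(np.float32)))
    print(" pocket",dark.sum(),(eu,ev),ax,ray(n,eu,ev,.11))
    # block top edges
    m=near((.553,.06),.09)&(w[...,2]>.106)&(w[...,2]<.117)
    print(" blocktop",cv2.minAreaRect(w[m][:,:2].astype(np.float32)*1000),w[m][:,2].mean())
    for k,(lo,hi) in dict(green=(45,80),red=(-8,8)).items():
        h=hsv[...,0].astype(int); h=np.where(h>170,h-180,h)
        m=near((.52,.283),.12)&(h>=lo)&(h<=hi)&(hsv[...,1]>140)
        v,u=np.nonzero(m); print(" ",k,m.sum(),ray(n,u.mean(),v.mean(),.006))
    m=near((.52,.283),.05)&(w[...,2]>.095)&(im.max(2)<80); print(" ball",m.sum(),w[m].mean(0))
E
python3 m.py
```

```text
side grip 163 rng [ 0.4738 -0.2745  0.1221] [ 0.4988 -0.2441  0.174 ] top [ 0.4862 -0.2576  0.1698] 64
 brown [ 0.595  -0.2691  0.1535]
 pocket 66 (312.0133361816406, 224.4864501953125) (11.776371955871582, 15.030007362365723) [0.5526 0.0606 0.11  ]
 blocktop ((553.3348999023438, 60.095977783203125), (110.6721420288086, 116.12845611572266), 31.23324203491211) 0.11041157090115501
  green 457 [0.5762 0.2589 0.006 ]
  red 678 [0.4662 0.3126 0.006 ]
 ball 115 [0.5166 0.2888 0.1202]
top grip 84 rng [ 0.4751 -0.2769  0.156 ] [ 0.5    -0.2491  0.1771] top [ 0.4882 -0.2627  0.1702] 76
 brown [ 0.5956 -0.275   0.16  ]
 pocket 55 (294.6398010253906, 199.76629638671875) (8.5602388381958, 10.290227890014648) [0.555  0.0572 0.11  ]
 blocktop ((554.8483276367188, 59.22999572753906), (110.90775299072266, 109.7174072265625), 31.481952667236328) 0.11060165803409228
  green 8 [0.5821 0.2597 0.006 ]
  red 283 [0.4694 0.308  0.006 ]
 ball 51 [0.5199 0.2799 0.1212]
```

Emit:
{"name": "arm_command", "arguments": {"motion": [{"offset":[-0.1,0,-0.04],"roll":0,"claw":55},{"offset":[-0.25,0,-0.1],"roll":0,"claw":55},{"offset":[-0.4,0,-0.16],"roll":0,"claw":55},{"offset":[-0.55,0,-0.22],"roll":0,"claw":55},{"offset":[-0.7,0,-0.28],"roll":0,"claw":55},{"offset":[-0.8,0,-0.32],"roll":0,"claw":55},{"offset":[-0.9,0,-0.36],"roll":0,"claw":55},{"offset":[-0.95,0,-0.38],"roll":0,"claw":55},{"offset":[-1,0,-0.4],"roll":0,"claw":55},{"offset":[-1,0,-0.4],"roll":0,"claw":55}]}}

```text
time_s: 1.53
tool_pos: [0.383, -0.372, 0.214]
eef_rot: [[-0.915, 0.0, 0.403], [-0.403, 0.0, -0.915], [-0.0, -1.0, 0.0]]
contact_force: [-0.2, -1.0, -0.0]
opening: 0.0548
```

Emit:
{"name": "arm_command", "arguments": {"motion": [{"offset":[-0.1,0,-0.04],"roll":0,"claw":55},{"offset":[-0.2,0,-0.1],"roll":0,"claw":55},{"offset":[-0.3,0,-0.15],"roll":0,"claw":55},{"offset":[-0.4,0,-0.2],"roll":0,"claw":55},{"offset":[-0.5,0,-0.23],"roll":0,"claw":55},{"offset":[-0.6,0,-0.26],"roll":0,"claw":55},{"offset":[-0.68,0,-0.29],"roll":0,"claw":55},{"offset":[-0.707,0,-0.305],"roll":0,"claw":55},{"offset":[-0.707,0,-0.305],"roll":0,"claw":55},{"offset":[-0.707,0,-0.305],"roll":0,"claw":55}]}}

```text
time_s: 2.37
tool_pos: [0.4864, -0.2609, 0.2138]
eef_rot: [[-0.916, -0.001, 0.402], [-0.402, -0.001, -0.916], [0.001, -1.0, 0.0]]
contact_force: [1.6, -0.8, 0.4]
opening: 0.055
```

Emit:
{"name": "arm_command", "arguments": {"motion": [{"offset":[0,0.05,0],"roll":0,"claw":55},{"offset":[0,0.12,0],"roll":0,"claw":55},{"offset":[0,0.2,0],"roll":0,"claw":55},{"offset":[0,0.27,0],"roll":0,"claw":55},{"offset":[0,0.33,0],"roll":0,"claw":55},{"offset":[0,0.38,0],"roll":0,"claw":55},{"offset":[0,0.41,0],"roll":0,"claw":55},{"offset":[0,0.425,0],"roll":0,"claw":55},{"offset":[0,0.425,0],"roll":0,"claw":55},{"offset":[0,0.425,0],"roll":0,"claw":55}]}}

```text
time_s: 3.2
tool_pos: [0.4873, -0.2605, 0.1293]
eef_rot: [[-0.916, 0.001, 0.402], [-0.402, -0.001, -0.916], [-0.0, -1.0, 0.001]]
contact_force: [0.5, -0.3, 1.0]
opening: 0.0548
```

Emit:
{"name": "arm_command", "arguments": {"motion": [{"offset":[0,0,0],"roll":0,"claw":10},{"offset":[0,0,0],"roll":0,"claw":10},{"offset":[0,0,0],"roll":0,"claw":10},{"offset":[0,0,0],"roll":0,"claw":10},{"offset":[0,0,0],"roll":0,"claw":10},{"offset":[0,0,0],"roll":0,"claw":10},{"offset":[0,0,0],"roll":0,"claw":10},{"offset":[0,0,0],"roll":0,"claw":10},{"offset":[0,0,0],"roll":0,"claw":10},{"offset":[0,0,0],"roll":0,"claw":10}], "newtons": 50}}

```text
time_s: 4.03
tool_pos: [0.4873, -0.2602, 0.1292]
eef_rot: [[-0.916, 0.001, 0.402], [-0.402, -0.0, -0.916], [-0.0, -1.0, 0.001]]
contact_force: [0.1, -0.5, 2.5]
opening: 0.0271
```

Emit:
{"name": "arm_command", "arguments": {"motion": [{"offset":[0,-0.05,0],"roll":0,"claw":10},{"offset":[0,-0.12,0],"roll":0,"claw":10},{"offset":[0,-0.2,0],"roll":0,"claw":10},{"offset":[0,-0.3,0],"roll":0,"claw":10},{"offset":[0,-0.4,0],"roll":0,"claw":10},{"offset":[0,-0.5,0],"roll":0,"claw":10},{"offset":[0,-0.58,0],"roll":0,"claw":10},{"offset":[0,-0.63,0],"roll":0,"claw":10},{"offset":[0,-0.655,0],"roll":0,"claw":10},{"offset":[0,-0.655,0],"roll":0,"claw":10}]}}

```text
time_s: 4.87
tool_pos: [0.4872, -0.2602, 0.2608]
eef_rot: [[-0.916, 0.001, 0.402], [-0.402, -0.001, -0.916], [-0.001, -1.0, 0.001]]
contact_force: [-0.6, -0.6, -2.6]
opening: 0.0269
```

Emit:
{"name": "arm_command", "arguments": {"motion": [{"offset":[-0.02,0,-0.03],"roll":0,"claw":10},{"offset":[-0.07,0,-0.1],"roll":0,"claw":10},{"offset":[-0.14,0,-0.2],"roll":0,"claw":10},{"offset":[-0.2,0,-0.28],"roll":0,"claw":10},{"offset":[-0.27,0,-0.38],"roll":0,"claw":10},{"offset":[-0.34,0,-0.48],"roll":0,"claw":10},{"offset":[-0.41,0,-0.57],"roll":0,"claw":10},{"offset":[-0.45,0,-0.63],"roll":0,"claw":10},{"offset":[-0.47,0,-0.66],"roll":0,"claw":10},{"offset":[-0.47,0,-0.66],"roll":0,"claw":10}]}}

```text
time_s: 5.7
tool_pos: [0.5197, -0.0998, 0.2589]
eef_rot: [[-0.915, -0.002, 0.404], [-0.404, 0.001, -0.915], [0.002, -1.0, -0.002]]
contact_force: [-0.3, -0.3, -0.8]
opening: 0.0274
```

Emit:
{"name": "arm_command", "arguments": {"motion": [{"offset":[-0.02,0,-0.03],"roll":0,"claw":10},{"offset":[-0.07,0,-0.1],"roll":0,"claw":10},{"offset":[-0.14,0,-0.2],"roll":0,"claw":10},{"offset":[-0.2,0,-0.28],"roll":0,"claw":10},{"offset":[-0.27,0,-0.38],"roll":0,"claw":10},{"offset":[-0.34,0,-0.48],"roll":0,"claw":10},{"offset":[-0.41,0,-0.57],"roll":0,"claw":10},{"offset":[-0.45,0,-0.63],"roll":0,"claw":10},{"offset":[-0.475,0,-0.665],"roll":0,"claw":10},{"offset":[-0.475,0,-0.665],"roll":0,"claw":10}]}}

```text
time_s: 6.53
tool_pos: [0.5538, 0.0593, 0.2595]
eef_rot: [[-0.915, -0.001, 0.403], [-0.403, 0.0, -0.915], [0.0, -1.0, -0.0]]
contact_force: [0.7, 0.2, -1.5]
opening: 0.0272
```

```bash
python3 - <<'E'
from h import *
from m import ray
np.set_printoptions(precision=4,suppress=True)
s=status.get_state(); print(s["tool_pos"],s["contact_force"],s["opening"])
for n in("side","top"):
    im,d=imaging.camera(n); V,U=np.mgrid[:400,:640]; w=world(n,U,V,d)
    m=(np.hypot(w[...,0]-.553,w[...,1]-.06)<.03)&(d>0)&(w[...,2]>.12)&(w[...,2]<.25)
    for a in np.arange(.125,.25,.01):
        q=m&(w[...,2]>=a)&(w[...,2]<a+.01)
        if q.sum()>2: print(n,a.round(3),q.sum(),w[q].mean(0),np.ptp(w[q],0)[:2])
    u,v,_=map(int,pix(n,[.553,.06,.15]))
    save(cv2.resize(im[max(v-60,0):v+60,u-60:u+60],(480,480),interpolation=2),f"c_{n}.png")
E
python3 -c "
import cv2;cv2.imwrite('pics/c.png',cv2.resize(cv2.hconcat([cv2.imread('pics/c_side.png'),cv2.imread('pics/c_top.png')]),(800,400)))"
```

```text
Traceback (most recent call last):
  File "m.py", line 14, in <module>
    print(n,"grip",m.sum(),"rng",w[m].min(0),w[m].max(0),"top",w[t].mean(0),t.sum())
                                 ~~~~~~~~^^^
ValueError: zero-size array to reduction operation minimum which has no identity
[ WARN:0@0.020] global loadsave.cpp:275 findDecoder imread_('pics/c_side.png'): can't open/read file: check file path/integrity
[ WARN:0@0.020] global loadsave.cpp:275 findDecoder imread_('pics/c_top.png'): can't open/read file: check file path/integrity
Traceback (most recent call last):
cv2.error: OpenCV(4.12.0) /io/opencv/modules/imgproc/src/resize.cpp:4208: error: (-215:Assertion failed) !ssize.empty() in function 'resize'
```

```bash
cat > look.py <<'E'
from h import *
import sys
np.set_printoptions(precision=4,suppress=True)
s=status.get_state(); print(s["tool_pos"],s["contact_force"],s["opening"])
out=[]
for n in("side","top"):
    im,d=imaging.camera(n); V,U=np.mgrid[:400,:640]; w=world(n,U,V,d)
    m=(np.hypot(w[...,0]-.553,w[...,1]-.06)<.03)&(d>0)
    for a in np.arange(.115,.25,.01):
        q=m&(w[...,2]>=a)&(w[...,2]<a+.01)
        if q.sum()>2: print(n,a.round(3),q.sum(),w[q].mean(0),np.ptp(w[q],0)[:2])
    u,v,_=map(int,pix(n,[.553,.06,.13]))
    out.append(cv2.resize(im[max(v-50,0):v+50,u-50:u+50],(400,400),interpolation=2))
save(np.hstack(out),sys.argv[1])
E
python3 look.py c.png
```

```text
[0.5535 0.0583 0.2596] [-0.3934  0.5102 -1.717 ] 0.02714927231441497
side 0.135 7 [0.5518 0.0632 0.1417] [0.0095 0.0044]
side 0.145 22 [0.5513 0.0637 0.1507] [0.0136 0.0077]
side 0.155 18 [0.5509 0.0643 0.1612] [0.0161 0.0093]
side 0.165 22 [0.5527 0.0634 0.1692] [0.0174 0.0075]
side 0.175 24 [0.552  0.0638 0.1797] [0.0165 0.0094]
side 0.185 24 [0.5512 0.0645 0.1897] [0.0173 0.0104]
side 0.195 26 [0.5517 0.0644 0.2002] [0.0165 0.0103]
side 0.205 22 [0.5515 0.065  0.2105] [0.0158 0.0081]
side 0.215 26 [0.5514 0.0648 0.2195] [0.0156 0.0095]
side 0.225 27 [0.5516 0.0644 0.2298] [0.0154 0.0096]
side 0.235 24 [0.5508 0.0646 0.2395] [0.0143 0.0086]
side 0.245 6 [0.5492 0.067  0.2467] [0.0076 0.0054]
top 0.115 9 [0.5445 0.0491 0.1163] [0.0381 0.0406]
top 0.145 4 [0.5474 0.0526 0.1519] [0.0055 0.0086]
top 0.165 3 [0.5473 0.0521 0.1701] [0.0054 0.0084]
top 0.185 4 [0.5463 0.0535 0.1882] [0.0026 0.0083]
```

View pics/c.png

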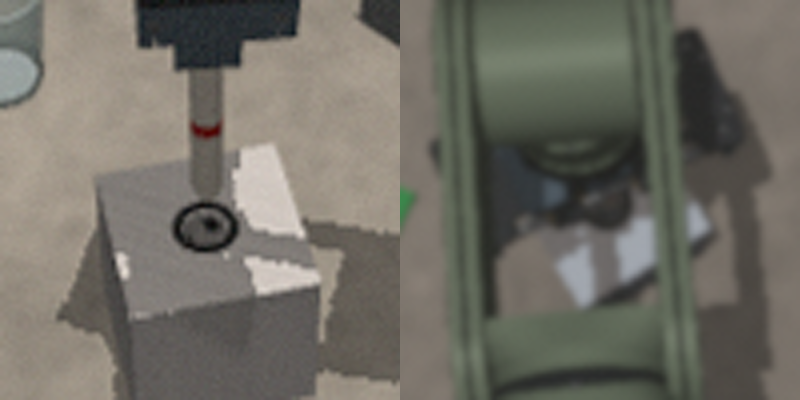

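The side crop shows the rod hanging upright above the block at crop (206,185), with the pocket ring at (206,227). They line up laterally. The top view is blocked by the arm. Next is the offset along the viewing direction.

```bash
python3 - <<'E'
from h import *
np.set_printoptions(precision=4,suppress=True)
T=np.linalg.inv(imaging.camera_info("side")["camera_from_world"]); c=T[:3,3]; print(c)
s=status.get_state(); print(s["tool_pos"])
im,d=imaging.camera("side"); V,U=np.mgrid[:400,:640]; w=world("side",U,V,d)
m=(np.hypot(w[...,0]-.553,w[...,1]-.06)<.03)&(d>0)&(w[...,2]>.155)&(w[...,2]<.225)
g=c[:2]-[.553,.06]; g/=np.linalg.norm(g); l=np.array([-g[1],g[0]])
P=w[m][:,:2]
a=P@g;b=P@l
from scipy.optimize import least_squares
r=least_squares(lambda p:np.hypot(P[:,0]-p[0],P[:,1]-p[1])-.009,[.553,.06],loss="soft_l1",f_scale=.002)
print("axis fit",r.x,"g",g,"rod along/lat",r.x@g,r.x@l,"latmid",(b.min()+b.max())/2, "pocket",np.array([.5526,.0606])@g,np.array([.5526,.0606])@l,"TCP",s["tool_pos"][:2]@g,s["tool_pos"][:2]@l)
E
```

```text
[0.3091 0.7575 0.9902]
[0.5534 0.0575 0.2598]
axis fit [0.5533 0.0566] g [-0.3301  0.9439] rod along/lat -0.12921116348556289 -0.5410101770614848 latmid -0.5408919234337135 pocket -0.12520691298235276 -0.5416293464551469 TCP -0.12844217336255376 -0.5413463537926221
```

Emit:
{"name": "arm_command", "arguments": {"motion": [{"offset":[-0.006,0,-0.014],"roll":0,"claw":10},{"offset":[-0.006,0,-0.014],"roll":0,"claw":10},{"offset":[-0.006,0.03,-0.014],"roll":0,"claw":10},{"offset":[-0.006,0.06,-0.014],"roll":0,"claw":10},{"offset":[-0.006,0.09,-0.014],"roll":0,"claw":10},{"offset":[-0.006,0.11,-0.014],"roll":0,"claw":10},{"offset":[-0.006,0.13,-0.014],"roll":0,"claw":10},{"offset":[-0.006,0.14,-0.014],"roll":0,"claw":10},{"offset":[-0.006,0.15,-0.014],"roll":0,"claw":10},{"offset":[-0.006,0.15,-0.014],"roll":0,"claw":10}]}}

```text
time_s: 7.57
tool_pos: [0.5534, 0.0616, 0.2295]
eef_rot: [[-0.916, -0.001, 0.402], [-0.402, -0.0, -0.916], [0.001, -1.0, -0.0]]
contact_force: [0.3, 0.3, -2.0]
opening: 0.0272
```

```bash
python3 look.py d.png | head -1
```

```text
[0.5534 0.0616 0.2295] [ 0.2625  0.3028 -2.0235] 0.027170573181305776
```

View pics/d.png

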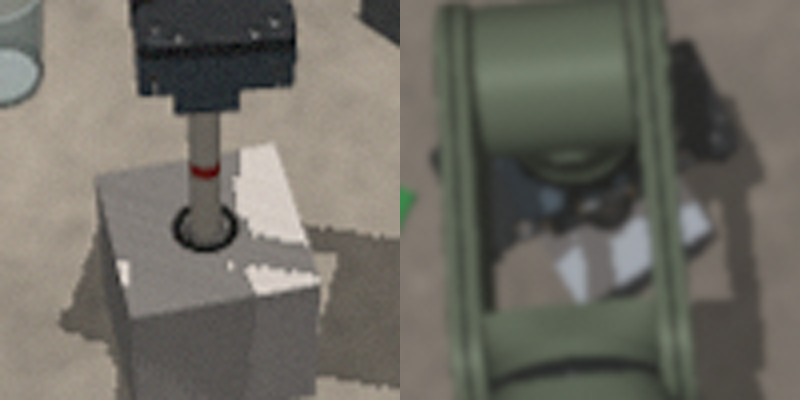

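The side crop shows the tip just inside the ring, with the rod centred at crop x≈205 and the ring at (206,228). There is no extra force, so I'll continue down.

Emit:
{"name": "arm_command", "arguments": {"motion": [{"offset":[0,0.01,0],"roll":0,"claw":10},{"offset":[0,0.02,0],"roll":0,"claw":10},{"offset":[0,0.03,0],"roll":0,"claw":10},{"offset":[0,0.04,0],"roll":0,"claw":10},{"offset":[0,0.05,0],"roll":0,"claw":10},{"offset":[0,0.06,0],"roll":0,"claw":10},{"offset":[0,0.07,0],"roll":0,"claw":10},{"offset":[0,0.08,0],"roll":0,"claw":10},{"offset":[0,0.09,0],"roll":0,"claw":10},{"offset":[0,0.1,0],"roll":0,"claw":10}]}}

```text
time_s: 8.5
tool_pos: [0.5539, 0.0615, 0.2103]
eef_rot: [[-0.916, 0.001, 0.402], [-0.402, -0.0, -0.916], [-0.001, -1.0, 0.001]]
contact_force: [-0.3, -1.4, 3.4]
opening: 0.0273
```

Emit:
{"name": "arm_command", "arguments": {"motion": [{"offset":[0,0.01,0],"roll":0,"claw":10},{"offset":[0,0.02,0],"roll":0,"claw":10},{"offset":[0,0.03,0],"roll":0,"claw":10},{"offset":[0,0.04,0],"roll":0,"claw":10},{"offset":[0,0.05,0],"roll":0,"claw":10},{"offset":[0,0.06,0],"roll":0,"claw":10},{"offset":[0,0.065,0],"roll":0,"claw":10},{"offset":[0,0.07,0],"roll":0,"claw":10},{"offset":[0,0.075,0],"roll":0,"claw":10},{"offset":[0,0.08,0],"roll":0,"claw":10}]}}

```text
time_s: 9.33
tool_pos: [0.5536, 0.0615, 0.1938]
eef_rot: [[-0.916, 0.0, 0.402], [-0.402, -0.0, -0.916], [0.0, -1.0, 0.0]]
contact_force: [0.1, -0.6, 3.0]
opening: 0.0274
```

Emit:
{"name": "arm_command", "arguments": {"motion": [{"offset":[0,0.003,0],"roll":0,"claw":10},{"offset":[0,0.006,0],"roll":0,"claw":10},{"offset":[0,0.009,0],"roll":0,"claw":10},{"offset":[0,0.012,0],"roll":0,"claw":10},{"offset":[0,0.015,0],"roll":0,"claw":10},{"offset":[0,0.018,0],"roll":0,"claw":10},{"offset":[0,0.021,0],"roll":0,"claw":10},{"offset":[0,0.024,0],"roll":0,"claw":10},{"offset":[0,0.027,0],"roll":0,"claw":10},{"offset":[0,0.03,0],"roll":0,"claw":10}]}}

```text
time_s: 10.17
tool_pos: [0.5536, 0.0616, 0.1879]
eef_rot: [[-0.916, 0.0, 0.402], [-0.402, -0.0, -0.916], [-0.0, -1.0, 0.0]]
contact_force: [-0.1, -0.6, 1.8]
opening: 0.0272
```

Emit:
{"name": "arm_command", "arguments": {"motion": [{"offset":[0,0.003,0],"roll":0,"claw":10},{"offset":[0,0.006,0],"roll":0,"claw":10},{"offset":[0,0.009,0],"roll":0,"claw":10},{"offset":[0,0.012,0],"roll":0,"claw":10},{"offset":[0,0.015,0],"roll":0,"claw":10},{"offset":[0,0.018,0],"roll":0,"claw":10},{"offset":[0,0.021,0],"roll":0,"claw":10},{"offset":[0,0.024,0],"roll":0,"claw":10},{"offset":[0,0.027,0],"roll":0,"claw":10},{"offset":[0,0.03,0],"roll":0,"claw":10}]}}

```text
time_s: 11.0
tool_pos: [0.5536, 0.0616, 0.1818]
eef_rot: [[-0.916, -0.0, 0.402], [-0.402, -0.0, -0.916], [0.0, -1.0, 0.0]]
contact_force: [1.5, -1.8, 2.3]
opening: 0.0275
```

Emit:
{"name": "arm_command", "arguments": {"motion": [{"offset":[0,0.003,0],"roll":0,"claw":10},{"offset":[0,0.006,0],"roll":0,"claw":10},{"offset":[0,0.009,0],"roll":0,"claw":10},{"offset":[0,0.012,0],"roll":0,"claw":10},{"offset":[0,0.015,0],"roll":0,"claw":10},{"offset":[0,0.018,0],"roll":0,"claw":10},{"offset":[0,0.021,0],"roll":0,"claw":10},{"offset":[0,0.024,0],"roll":0,"claw":10},{"offset":[0,0.027,0],"roll":0,"claw":10},{"offset":[0,0.03,0],"roll":0,"claw":10}]}}

```text
time_s: 11.83
tool_pos: [0.5536, 0.0615, 0.1759]
eef_rot: [[-0.916, 0.0, 0.402], [-0.402, -0.0, -0.916], [0.0, -1.0, 0.0]]
contact_force: [-0.6, -1.1, 3.7]
opening: 0.0275
```

Emit:
{"name": "arm_command", "arguments": {"motion": [{"offset":[0,0.003,0],"roll":0,"claw":10},{"offset":[0,0.006,0],"roll":0,"claw":10},{"offset":[0,0.009,0],"roll":0,"claw":10},{"offset":[0,0.012,0],"roll":0,"claw":10},{"offset":[0,0.015,0],"roll":0,"claw":10},{"offset":[0,0.018,0],"roll":0,"claw":10},{"offset":[0,0.021,0],"roll":0,"claw":10},{"offset":[0,0.024,0],"roll":0,"claw":10},{"offset":[0,0.027,0],"roll":0,"claw":10},{"offset":[0,0.03,0],"roll":0,"claw":10}]}}

```text
time_s: 12.67
tool_pos: [0.5536, 0.0616, 0.1699]
eef_rot: [[-0.916, 0.0, 0.402], [-0.402, -0.0, -0.916], [0.0, -1.0, 0.0]]
contact_force: [0.7, -0.3, 2.2]
opening: 0.0273
```

Depth is now about 64 mm.

Emit:
{"name": "arm_command", "arguments": {"motion": [{"offset":[0,0.003,0],"roll":0,"claw":10},{"offset":[0,0.006,0],"roll":0,"claw":10},{"offset":[0,0.009,0],"roll":0,"claw":10},{"offset":[0,0.012,0],"roll":0,"claw":10},{"offset":[0,0.015,0],"roll":0,"claw":10},{"offset":[0,0.018,0],"roll":0,"claw":10},{"offset":[0,0.021,0],"roll":0,"claw":10},{"offset":[0,0.024,0],"roll":0,"claw":10},{"offset":[0,0.027,0],"roll":0,"claw":10},{"offset":[0,0.03,0],"roll":0,"claw":10}]}}

```text
time_s: 13.5
tool_pos: [0.555, 0.0618, 0.1693]
eef_rot: [[-0.916, 0.006, 0.402], [-0.402, 0.001, -0.916], [-0.006, -1.0, 0.002]]
contact_force: [-5.0, -2.1, 31.2]
opening: 0.0275
```

Force jumped to 31 N, so the rod is on the bottom at a depth of about 65 mm. I'll relieve the load, release and lift away.

Emit:
{"name": "arm_command", "arguments": {"motion": [{"offset":[0,-0.01,0],"roll":0,"claw":10},{"offset":[0,-0.02,0],"roll":0,"claw":10},{"offset":[0,-0.02,0],"roll":0,"claw":10},{"offset":[0,-0.02,0],"roll":0,"claw":60},{"offset":[0,-0.02,0],"roll":0,"claw":60},{"offset":[0,-0.02,0],"roll":0,"claw":60},{"offset":[0,-0.02,0],"roll":0,"claw":60},{"offset":[0,-0.02,0],"roll":0,"claw":60},{"offset":[0,-0.02,0],"roll":0,"claw":60},{"offset":[0,-0.02,0],"roll":0,"claw":60}]}}

```text
time_s: 14.33
tool_pos: [0.5535, 0.0616, 0.1677]
eef_rot: [[-0.916, -0.0, 0.402], [-0.402, -0.0, -0.916], [0.0, -1.0, -0.0]]
contact_force: [0.1, 0.9, 0.3]
opening: 0.0598
```

Emit:
{"name": "arm_command", "arguments": {"motion": [{"offset":[0,-0.03,0],"roll":0,"claw":60},{"offset":[0,-0.08,0],"roll":0,"claw":60},{"offset":[0,-0.15,0],"roll":0,"claw":60},{"offset":[0,-0.22,0],"roll":0,"claw":60},{"offset":[0,-0.29,0],"roll":0,"claw":60},{"offset":[0,-0.36,0],"roll":0,"claw":60},{"offset":[0,-0.42,0],"roll":0,"claw":60},{"offset":[0,-0.46,0],"roll":0,"claw":60},{"offset":[0,-0.48,0],"roll":0,"claw":60},{"offset":[0,-0.48,0],"roll":0,"claw":60}]}}

```text
time_s: 15.17
tool_pos: [0.554, 0.0616, 0.2653]
eef_rot: [[-0.916, 0.002, 0.402], [-0.402, 0.0, -0.916], [-0.002, -1.0, 0.001]]
contact_force: [0.6, -0.1, 0.6]
opening: 0.0603
```

```bash
python3 look.py e.png
```

```text
[0.554  0.0616 0.2653] [ 0.6494 -0.0657  0.6029] 0.06029623285691712
side 0.115 21 [0.5498 0.067  0.1195] [0.0165 0.0092]
side 0.125 26 [0.5523 0.0674 0.1296] [0.0156 0.01  ]
side 0.135 19 [0.5508 0.0668 0.1397] [0.0157 0.0105]
side 0.145 27 [0.5514 0.0676 0.1501] [0.016  0.0118]
side 0.155 12 [0.5509 0.0679 0.1583] [0.0153 0.0068]
side 0.165 26 [0.5491 0.0714 0.1712] [0.0236 0.0149]
side 0.175 36 [0.5496 0.0712 0.1795] [0.0234 0.0143]
side 0.185 39 [0.5499 0.0714 0.1896] [0.0274 0.0152]
side 0.195 37 [0.5507 0.0713 0.1999] [0.0276 0.0144]
side 0.205 111 [0.5522 0.0641 0.2102] [0.0273 0.0303]
top 0.115 18 [0.5447 0.0553 0.1167] [0.0411 0.0404]
top 0.125 3 [0.5468 0.0581 0.1278] [0.0029 0.0057]
top 0.175 6 [0.5424 0.06   0.1787] [0.003  0.0167]
top 0.185 4 [0.5462 0.0507 0.1888] [0.0091 0.008 ]
top 0.195 6 [0.544  0.0611 0.1995] [0.0115 0.0242]
top 0.205 10 [0.5464 0.0557 0.209 ] [0.0161 0.0193]
```

View pics/e.png

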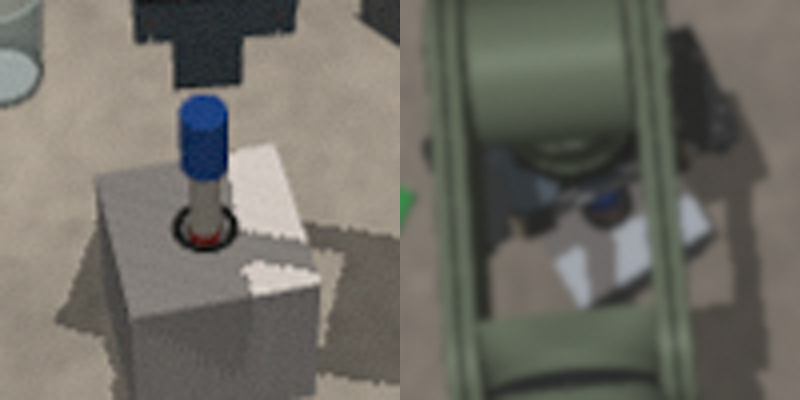

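The side crop shows the rod standing in the pocket at (205,230), released, with red still at the rim. The grip top is at z≈0.210, so the band's upper edge is at z≈0.113, about 3 mm above the rim. The press depth gives the same figure, so the reading is **red**. I'll check the wrist range before rotating.

```bash
python3 -c "
from h import *
print(status.get_state()['qpos'].round(3) if hasattr(status.get_state()['qpos'],'round') else status.get_state()['qpos'])"
```

```text
[ 0.09   0.264  1.519 -0.     1.36   1.247]
```

Emit:
{"name": "arm_command", "arguments": {"motion": [{"offset":[-0.02,0,-0.04],"roll":-0.02,"claw":0},{"offset":[-0.07,0,-0.14],"roll":-0.05,"claw":0},{"offset":[-0.13,0,-0.26],"roll":-0.08,"claw":0},{"offset":[-0.2,0,-0.39],"roll":-0.11,"claw":0},{"offset":[-0.27,0,-0.52],"roll":-0.14,"claw":0},{"offset":[-0.33,0,-0.65],"roll":-0.17,"claw":0},{"offset":[-0.39,0,-0.77],"roll":-0.2,"claw":0},{"offset":[-0.44,0,-0.86],"roll":-0.22,"claw":0},{"offset":[-0.46,0,-0.9],"roll":-0.222,"claw":0},{"offset":[-0.46,0,-0.9],"roll":-0.222,"claw":0}], "newtons": 20}}

```text
time_s: 16.1
tool_pos: [0.565, 0.2649, 0.2626]
eef_rot: [[-0.443, -0.002, 0.897], [-0.897, -0.001, -0.443], [0.001, -1.0, -0.001]]
contact_force: [-0.5, -0.2, 0.3]
opening: 0.0002
```

Emit:
{"name": "arm_command", "arguments": {"motion": [{"offset":[0,0.1,0],"roll":0,"claw":0},{"offset":[0,0.2,0],"roll":0,"claw":0},{"offset":[0,0.3,0],"roll":0,"claw":0},{"offset":[0,0.4,0],"roll":0,"claw":0},{"offset":[0,0.5,0],"roll":0,"claw":0},{"offset":[0,0.6,0],"roll":0,"claw":0},{"offset":[0,0.65,0],"roll":0,"claw":0},{"offset":[0,0.68,0],"roll":0,"claw":0},{"offset":[0,0.7,0],"roll":0,"claw":0},{"offset":[0,0.7,0],"roll":0,"claw":0}]}}

```text
time_s: 16.93
tool_pos: [0.5655, 0.2629, 0.1238]
eef_rot: [[-0.444, -0.0, 0.896], [-0.896, -0.0, -0.444], [0.0, -1.0, -0.0]]
contact_force: [-1.0, -0.3, 0.2]
opening: 0.0004
```

```bash
python3 - <<'E'
from h import *
s=status.get_state(); print(s["tool_pos"],s["contact_force"],s["opening"],s["qpos"])
im,d=imaging.camera("side"); save(cv2.resize(im[260:400,230:390],(640,560),interpolation=2),"f.png")
E
```

```text
[0.56551605 0.26286767 0.12382296] [-0.97200007 -0.34756882  0.18347099] 0.0003885290961951847 [ 4.16809364e-01  4.60590184e-01  1.57915944e+00 -2.80627003e-04
  1.10218088e+00  8.77295824e-01]
```

View pics/f.png

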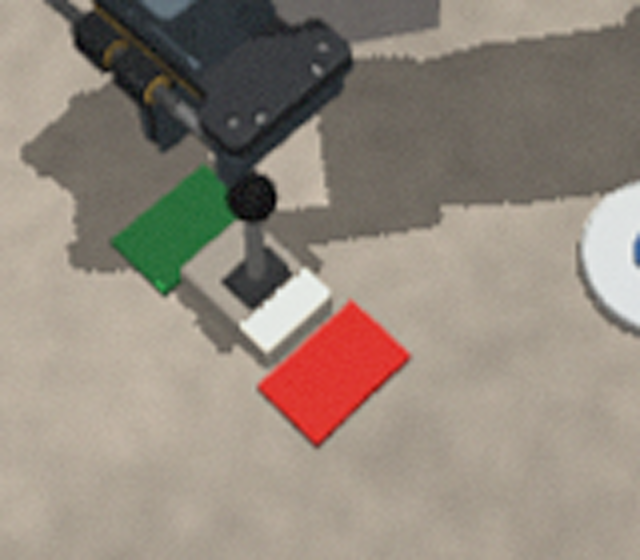

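The closed fingers are on the green side of the ball (252,197) and the way to the red plate is clear. I'll lower and push along tool −z.

Emit:
{"name": "arm_command", "arguments": {"motion": [{"offset":[0,0.05,0],"roll":0,"claw":0},{"offset":[0,0.1,0],"roll":0,"claw":0},{"offset":[0,0.15,0],"roll":0,"claw":0},{"offset":[0,0.18,0],"roll":0,"claw":0},{"offset":[0,0.18,0],"roll":0,"claw":0},{"offset":[0,0.18,-0.03],"roll":0,"claw":0},{"offset":[0,0.18,-0.06],"roll":0,"claw":0},{"offset":[0,0.18,-0.09],"roll":0,"claw":0},{"offset":[0,0.18,-0.12],"roll":0,"claw":0},{"offset":[0,0.18,-0.15],"roll":0,"claw":0}]}}

```text
time_s: 17.82
tool_pos: [0.5382, 0.2771, 0.0885]
eef_rot: [[-0.443, 0.001, 0.896], [-0.896, 0.0, -0.443], [-0.001, -1.0, 0.001]]
contact_force: [1.1, -1.0, 1.1]
opening: 0.0006
```

Emit:
{"name": "arm_command", "arguments": {"motion": [{"offset":[0,0,-0.03],"roll":0,"claw":0},{"offset":[0,0,-0.06],"roll":0,"claw":0},{"offset":[0,0,-0.09],"roll":0,"claw":0},{"offset":[0,0,-0.12],"roll":0,"claw":0},{"offset":[0,0,-0.15],"roll":0,"claw":0},{"offset":[0,0,-0.17],"roll":0,"claw":0},{"offset":[0,0,-0.19],"roll":0,"claw":0},{"offset":[0,0,-0.2],"roll":0,"claw":0},{"offset":[0,0,-0.21],"roll":0,"claw":0},{"offset":[0,0,-0.21],"roll":0,"claw":0}]}}

```text
time_s: 18.65
tool_pos: [0.5006, 0.2954, 0.0879]
eef_rot: [[-0.443, -0.0, 0.896], [-0.896, -0.0, -0.443], [0.0, -1.0, -0.0]]
contact_force: [0.4, 0.4, -0.2]
opening: 0.0006
```

Emit:
{"name": "arm_command", "arguments": {"motion": [{"offset":[0,0,-0.005],"roll":0,"claw":0},{"offset":[0,0,-0.01],"roll":0,"claw":0},{"offset":[0,0,-0.015],"roll":0,"claw":0},{"offset":[0,0,-0.02],"roll":0,"claw":0},{"offset":[0,0,-0.025],"roll":0,"claw":0},{"offset":[0,0,-0.03],"roll":0,"claw":0},{"offset":[0,0,-0.035],"roll":0,"claw":0},{"offset":[0,0,-0.04],"roll":0,"claw":0},{"offset":[0,0,-0.04],"roll":0,"claw":0},{"offset":[0,0,-0.04],"roll":0,"claw":0}]}}

```text
time_s: 19.48
tool_pos: [0.4963, 0.2977, 0.088]
eef_rot: [[-0.442, 0.005, 0.897], [-0.897, -0.002, -0.442], [-0.001, -1.0, 0.005]]
contact_force: [8.1, -4.9, -3.4]
opening: 0.0003
```

The force rose to 9.5 N, so the lever is on its stop. I'll back off and lift clear.

Emit:
{"name": "arm_command", "arguments": {"motion": [{"offset":[0,0,0.05],"roll":0,"claw":0},{"offset":[0,0,0.12],"roll":0,"claw":0},{"offset":[0,0,0.2],"roll":0,"claw":0},{"offset":[0,-0.1,0.2],"roll":0,"claw":0},{"offset":[0,-0.25,0.2],"roll":0,"claw":0},{"offset":[0,-0.4,0.2],"roll":0,"claw":0},{"offset":[0,-0.55,0.2],"roll":0,"claw":0},{"offset":[0,-0.7,0.2],"roll":0,"claw":0},{"offset":[0,-0.75,0.2],"roll":0,"claw":0},{"offset":[0,-0.75,0.2],"roll":0,"claw":0}]}}

```text
time_s: 20.32
tool_pos: [0.5317, 0.2815, 0.2411]
eef_rot: [[-0.444, 0.006, 0.896], [-0.896, 0.003, -0.444], [-0.006, -1.0, 0.004]]
contact_force: [0.4, 1.2, 0.3]
opening: 0.0002
```

```bash
python3 - <<'E'
from h import *
np.set_printoptions(precision=4,suppress=True)
s=status.get_state(); print(s["tool_pos"],s["contact_force"],s["time_s"])
im,d=imaging.camera("side"); V,U=np.mgrid[:400,:640]; w=world("side",U,V,d)
m=(np.hypot(w[...,0]-.475,w[...,1]-.308)<.06)&(d>0)&(w[...,2]>.07)&(w[...,2]<.13); print("ball",m.sum(),w[m].mean(0))
h=cv2.cvtColor(im,cv2.COLOR_RGB2HSV); m=(np.hypot(w[...,0]-.553,w[...,1]-.06)<.03)&(d>0)&(w[...,2]>.206)&(w[...,2]<.22); print("rod top",m.sum(),w[m].mean(0))
save(cv2.resize(im[190:390,230:430],(600,600),interpolation=2),"g.png")
E
```

```text
[0.5317 0.2815 0.2411] [0.3809 1.2486 0.2595] 20.3167
ball 142 [0.4749 0.3095 0.1025]
rod top 104 [0.5528 0.0632 0.2104]
```

View pics/g.png

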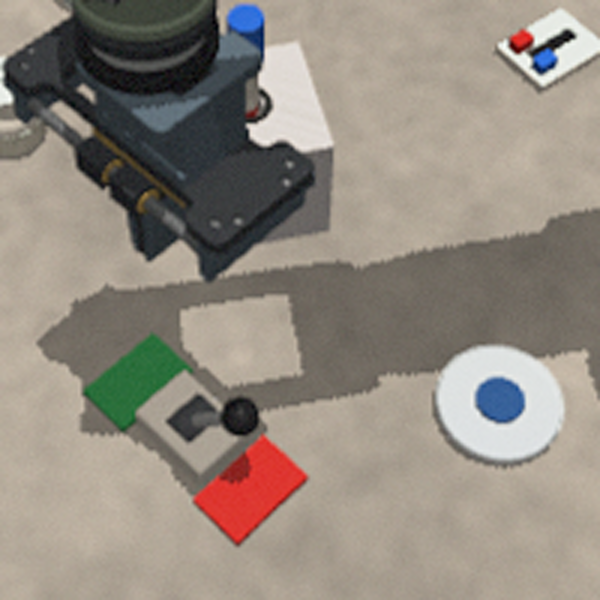

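The lever ball at (240,416) leans over the red plate, about 52 mm from centre, which is the full swing. The rod top is still at z = 0.210 and the arm is clear.

```bash
python3 -c "
from station import finish_job
print(finish_job())"
```

```text
the job is handed in; nothing more can be done
None
```

The gauge rod is standing on the bottom of the pocket, the lever is all the way over to the red plate, and the job is handed in; it took about 20 s of the 56 s.

- **Rod:** I pushed it past the lips with roughly 4–6 N. At about 65 mm depth the force jumped to 31 N, so I released it there. It stayed upright afterwards, with its top at z = 0.210 m.
- **Reading:** The red band's upper edge is about 3 mm above the rim. The press depth and the camera height agree on this, and red shows in the picture. That is inside the 4 mm margin where either plate is accepted, and I chose red because red still showed.
- **Lever:** I pushed it until the force rose to about 9.5 N at its stop. The last picture puts the ball about 52 mm towards the red plate, which is the full swing.
- **Arm:** It is clear of everything.
- **Checks that disagreed or were limited:** The side and top cameras disagreed by 3–5 mm in y. The side view puts the rod about 3 mm off the pocket's axis, which is within its play. The arm blocked the top camera at the block. I did not measure the bystanders again, but I saw no contact with them.

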